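# Uncap the empty V-nail cartridge

## Robot

A 6-joint arm with a two-finger parallel gripper is mounted at the origin on the work surface. World frame = base frame: x ahead of the robot, y to its left, z up, the work surface at z = 0. Lengths are in m, angles in rad, forces in N, time in s.
With the tool pointing down it reaches from about 0.35 to 0.775 m from the base axis. Payload 5.5 kg.
Tool frame: the origin (TCP) lies at the very end of the fingers, on their centre line; the grasp point (between the pads) lies 19 mm behind it; z points along the fingers, y is the line along which they close (so a half turn about z gives the same grasp; the last joint's range is limited). The gripper opens to 85 mm and grips with 20 to 120 N. Pads are 22 mm wide; open, the fingers measure 114 mm over their backs; the gripper's body (76 mm by 85 mm) begins 54 mm behind the grasp point. The pads swing forward as they close: fully open they stand 13 mm farther back than shut.
Start: joints at [1.196, 0.313, 0.046, 1.304, 0, 1.431], TCP at [0.134, 0.559, 0.231] pointing down, gripper open.
Joint ranges: [-2.76, 2.76], [-0.86, 1.69], [-1.03, 1.26], [-2.2, 2.34], [-1.47, 1.5], [-3.14, 3.14]. Speed limits (rad/s): [2.57, 2.57, 3.14, 3.14, 3.14, 3.14].

## Interface

Orientations are given as a unit quaternion [w, x, y, z].
In Python, from workcell import env, imaging, ticket gives the robot as it stands. The module is installed in compiled form; this text tells all that it offers.
- The arm moves only by the tool apply_moves, never from a script. Its argument "rows" is a list of rows, each an object with "xyz": the shift along the tool's x, y, z in mm, a list of three; "turn": the turn, a rotation vector about the tool's x, y, z in rad, a list of three; "grip": the opening, from 0 (shut) to 1 (fully open). A call has 1 to 12 rows; each row is the pose to reach, as a shift and turn from the pose commanded when the call began, along the tool's axes at that moment; what a row does not reach only later rows make up. A row lasts 1/12 s, in which the tool goes at most 41.7 mm and 7.16 degrees, less where a joint would pass 70% of its speed; a pose out of reach is approached as far as the arm can. A call with a gripper value outside its range is refused whole. The fingers move at their own pace and stop on an object; "force" is the grip in N (left out, the last holds). Time passes only in rows, so rows that repeat a pose let the fingers close. It gives the time, the measured TCP pose, the force, the opening and the grip force at its end, in the units of the state.
- env.get_state(): the state, without advancing time (a new reading comes with each control period).
- imaging.read_camera(name): name is "side" or "top" or "wrist"; returns a dict with "color" (400x640x3 uint8, blue, green, red), "z_map" (400x640 float32, m along the optical axis (not along the pixel's ray), 0 where there is no reading), "camera_matrix" (3x3 intrinsics, pixels), "view" (4x4, takes a point from world to camera coordinates). Camera axes: x right, y down, z forward; pixel columns grow to the right and rows downward; lengths in m; the calibration is good to about 2 mm. A picture is of the moment at which its call begins.
- ticket.hand_in(): hands the job in; it is judged then, once.
The state is a dict: "clock": time; "joint_pos": joint angles; "qvel": joint speeds; "tau": joint torques, N m; "tcp_pos": TCP position; "orientation": TCP orientation; "wrist_force": force on the tool from outside, world axes, zero at the start; "ft_torque": the same for the moment, N m; "finger_gap": finger opening in m; "grip_force": force on a finger pad.
Only numpy, scipy, OpenCV 4.12 (cv2) and the standard library are available. Lean on these libraries where they do the work, as an engineer would, in place of code of your own. Each camera call takes 0.05 s, during which the arm holds its last target. There are 200 camera calls.

## Task

One of the two V-nail cartridges in the loading stand has run empty: its follower stud has come down to the bottom of its slot. Unscrew that cartridge's cap for refilling - its thread may be right-handed or left-handed, so try both ways and feel which way it loosens - and lift the cap off. Finish still holding the cap level in the gripper about a hand's breadth above the open cartridge, leaving the full cartridge closed and everything else on the bench where it lies.

Things in the scene. Friction and masses are not known exactly. Their poses are not given: they have to be found in the camera images.
- stand: grey steel loading stand fixed to the bench: base plate 110 x 215 x 12 mm, with a middle column 78 mm high and two sockets in which the two cartridges are clamped upright. Origin: centre of the underside, on the bench. Its y axis runs along the long side; the cartridges stand on it at y = +55 and -55 mm (x = 0), in either order.
- cartridge_empty: the empty V-nail cartridge: upright black steel square tube 34 x 34 x 95 mm with a round collar 53 mm across, 5 mm thick on top, clamped fast in the stand. Its -x and +x faces have an upright slot, dark inside; the steel follower stud sticks out of both to 36 mm from the axis (14 mm heads), at the bottom: 26 mm above the foot. Origin: centre of the foot, 12 mm above the bench; z up.
- cartridge_full: the full V-nail cartridge, same make and size, clamped in the other socket; its follower stud is at the top of the slot, 81 mm above the foot, with steel V-nails showing in the slot below. Stays closed. Origin and axes as for the empty one.
- seat (a point): centre of the empty cartridge's collar top, 112 mm above the bench, on which the cap's rim rests when closed. A threaded neck 22 mm high, 39 mm across its threads, stands here hidden under the cap. Its hand differs from start to start and cannot be seen: right-handed (loosens anticlockwise seen from above) or left-handed (loosens clockwise).
- cap_empty: screw cap of the empty cartridge: round knurled steel, 54 mm outer diameter, 30 mm high, about 0.09 kg, hollow below (46 mm bore), flat on top, with a coarse two-start lug thread of unknown hand. Origin: centre of its lower rim, 112 mm above the bench when closed; z up.
- cap_top (a point): centre of that cap's flat top. Turned the right way, the cap goes almost freely, need not be raised, and is loose after 50 to 60 degrees; from about 65 to 125 degrees it lifts straight off; beyond, it meets the next thread. The wrong way it has up to 12 degrees of play, then a dead stop (a grip may slip if forced). Until loose it cannot be pulled off.
- cap_full: screw cap of the full cartridge, identical, with the other hand of thread. Stays on, unturned. Origin as for the other cap.
- moulding_strip: beech moulding strip 300 x 22 x 20 mm, lying loose near the far edge of the bench, in front of the fixed track and locked slide fence (75 mm high). Origin: centre of its underside; y along it.
- scribe: copper scribe, 145 mm long, 9 mm thick, lying loose on the robot's side of the stand. Origin: on the bench below the middle of its shank; y towards the point.
- spacer_a: white nylon frame spacer, a stepped block 45 x 28 x 22 mm, lying loose beside the stand's +y end. Origin: centre of its underside.
- spacer_b: second white nylon frame spacer, the same, beside the stand's -y end. Origin: centre of its underside.
Things that resemble listed ones, but are neither listed nor needed, are in the scene too. What is shaped like the cap_full but pink is not meant.

How it is judged:
By the outcome, as a careful person would: the job done as asked, in the order asked, and still so for the second after the job is handed in, while the arm keeps its last pose, push and grip.
It also fails if it takes over 43 s, if anything falls off the work surface, if the arm or the gripper's body presses on something with over 40 N, if the wrist force passes 120 N, or if a joint passes its speed limit or range.

## Working session

There is one attempt and no reset: what is moved stays moved. The work goes in short steps, Python scripts to look and compute and a tool call to move; the robot and the scene stay as the last step left them, time stands still between calls to the robot, and variables do not carry over. Pictures are saved under pics/ and viewed, at most 10 in all, crops included, and the job is handed in when it is done.

Besides the shell and the picture viewer there is one more tool, called as name(argument=value, ...), one argument or row to a line, values as JSON. apply_moves: Moves the arm, as the interface text tells. Its arguments: {"type":"object","properties":{"rows":{"type":"array"},"force":{"type":"number"}},"required":["rows"]}

```bash
mkdir -p pics; cat > h.py <<'E'
import numpy as np, cv2
from workcell import env, imaging, ticket
def cam(n):
    d=imaging.read_camera(n); return d
def pts(d):
    z=d["z_map"]; K=np.array(d["camera_matrix"]); v,u=np.mgrid[:z.shape[0],:z.shape[1]]
    P=np.stack([(u-K[0,2])/K[0,0]*z,(v-K[1,2])/K[1,1]*z,z],-1)
    V=np.linalg.inv(np.array(d["view"])); W=P@V[:3,:3].T+V[:3,3]; W[z==0]=np.nan
    return W
E
python3 - <<'E'
from h import *
print(env.get_state())
a=cam("top");b=cam("side")
cv2.imwrite("pics/top.png",a["color"]);cv2.imwrite("pics/side.png",b["color"])
np.savez("d.npz",t=pts(a),s=pts(b),tc=a["color"],sc=b["color"])
for d in(a,b):
  print(np.round(np.linalg.inv(d["view"]),3), d["camera_matrix"])
E
```

```text
{'clock': 0.0, 'joint_pos': array([ 1.19644593e+00,  3.14034101e-01,  4.50318348e-02,  1.30359156e+00,
       -1.04336206e-05,  1.43120769e+00]), 'qvel': array([-0.00127987,  0.00052227, -0.00097571, -0.00044415, -0.00265974,
        0.00214159]), 'tau': array([ 1.70029307e-03, -4.80622458e+01,  2.98534441e+01,  1.92253356e-02,
       -5.30079080e-05, -7.83654826e-06]), 'tcp_pos': array([0.13357962, 0.55877322, 0.2304113 ]), 'orientation': array([-2.23372736e-04,  1.17111465e-01,  9.93118370e-01, -8.70566055e-04]), 'wrist_force': array([-0.46386513, -0.29256544,  0.35642223]), 'ft_torque': array([-0.04178732,  0.01223134,  0.0036601 ]), 'grip_force': 0.0, 'finger_gap': 0.08563296450305238}
[[-0.021 -0.98   0.198  0.434]
 [-1.     0.02  -0.005  0.026]
 [ 0.001 -0.198 -0.98   0.887]
 [ 0.     0.     0.     1.   ]] [[386.08217083   0.         322.77665476]
 [  0.         386.08217083 192.96451478]
 [  0.           0.           1.        ]]
[[ 0.767 -0.448  0.459  0.217]
 [-0.641 -0.521  0.563 -0.414]
 [-0.013 -0.727 -0.687  0.65 ]
 [ 0.     0.     0.     1.   ]] [[368.64528398   0.         317.03285428]
 [  0.         368.64528398 197.28230838]
 [  0.           0.           1.        ]]
```

View pics/top.png

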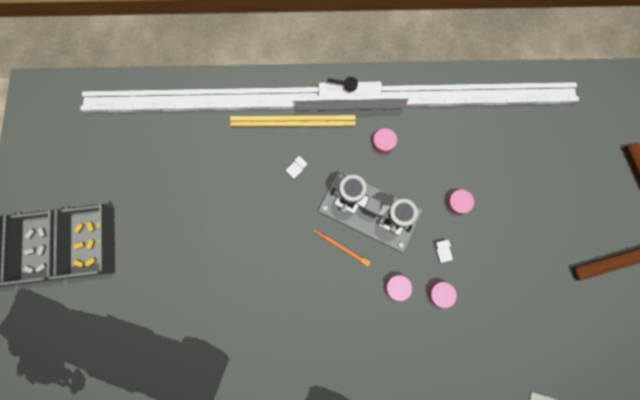

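View pics/side.png

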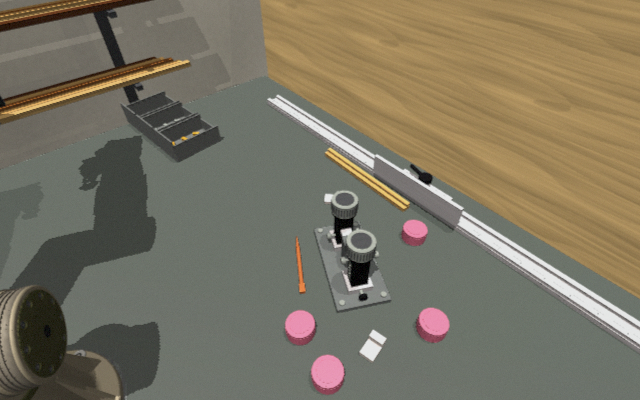

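The top view shows the caps at about (352,188) and (403,213). The side view shows them at (344,203) and (361,245), with pink decoys around. Next I'll zoom in on the studs and measure the caps.

```bash
python3 - <<'E'
from h import *
d=np.load("d.npz"); c=d["sc"][180:315,290:410]; t=d["tc"][165:260,310:430]
A=cv2.resize(c,None,fx=4.4,fy=4.4,interpolation=cv2.INTER_CUBIC)
cv2.imwrite("pics/crop.png",A)
for k in "ts":
  W=d[k]; 
  m=((W[...,2]>.132)&(W[...,2]<.152)&(abs(W[...,1])<.3)&(W[...,0]<.6)).astype(np.uint8)
  n,l,s,ce=cv2.connectedComponentsWithStats(m)
  for i in range(1,n):
    if s[i,4]>60:
      P=W[l==i]; (x,y),r=cv2.minEnclosingCircle(P[:,:2].astype(np.float32)); print(k,s[i],ce[i],P.mean(0),np.median(P[:,2]),x,y,r)
E
```

```text
t [339 185  27  17 372] [352.14784946 191.79301075] [ 0.58594964 -0.03510268  0.14226485] 0.1425354562932955 0.5925637483596802 -0.03540325537323952 0.02656625211238861
t [389 198  28  28 615] [402.72520325 211.68130081] [ 0.5443659  -0.13229189  0.14232297] 0.14259001586470765 0.5448203086853027 -0.13312171399593353 0.0276009663939476
s [332 192  24  20 307] [341.97068404 203.2019544 ] [ 0.58487786 -0.0408849   0.13998375] 0.14078500582064213 0.5961451530456543 -0.03733067214488983 0.028289448469877243
s [346 230  31  26 643] [361.1726283  242.55054432] [ 0.54265467 -0.1369457   0.1403508 ] 0.14093638927007002 0.545540452003479 -0.1349373310804367 0.027834363281726837
s [ 30 383  20  17 167] [ 40.31736527 391.96407186] [ 0.04821077 -0.04490793  0.14085335] 0.1405049376226818 0.04831693693995476 -0.04437136650085449 0.012485727667808533
```

View pics/crop.png

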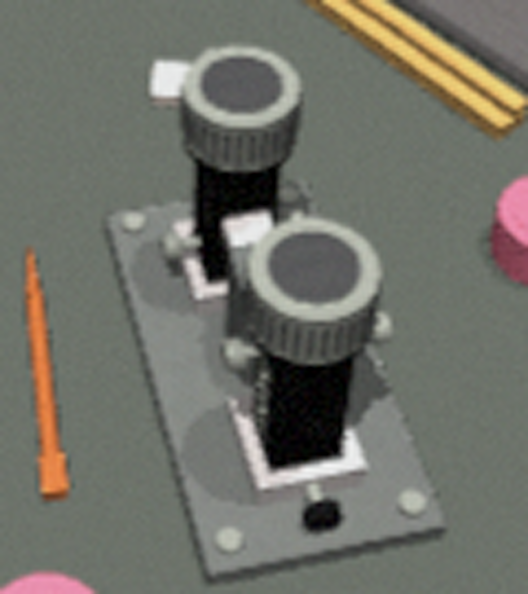

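The far (+y) cartridge's stud is low, at about (180,245) in the crop, so that one is empty. The near one's stud is up under its cap, at (240,352), so it's full.

```bash
python3 - <<'E'
from h import *
from scipy.spatial.transform import Rotation as R
d=np.load("d.npz")
for k in "ts":
  W=d[k]
  m=((W[...,2]>.135)&(W[...,2]<.152)&(abs(W[...,1])<.2)&(W[...,0]<.65)&(W[...,0]>.45)).astype(np.uint8)
  n,l,s,ce=cv2.connectedComponentsWithStats(m)
  for i in range(1,n):
    if s[i,4]>60:
      P=W[l==i]; P=P[P[:,2]>np.median(P[:,2])-.003]; (x,y),r=cv2.minEnclosingCircle(P[:,:2].astype(np.float32)); print(k,s[i],P.mean(0),x,y,r)
s=env.get_state();w,x,y,z=s["orientation"];Rt=R.from_quat([x,y,z,w])
print(Rt.as_matrix().round(3)); print(Rt.inv().apply(np.array([.593,-.036,.231])-s["tcp_pos"])*1e3)
E
```

```text
t [339 174  27  28 583] [ 0.59535523 -0.03572211  0.14264676] 0.595706045627594 -0.03616614267230034 0.027020789682865143
t [389 198  28  28 604] [ 0.54463239 -0.13300857  0.14269778] 0.5451191067695618 -0.13306574523448944 0.02692406252026558
s [332 191  27  20 441] [ 0.59492131 -0.03829939  0.14107466] 0.5957227349281311 -0.03696105629205704 0.027905438095331192
s [346 230  31  26 610] [ 0.54428855 -0.13568738  0.14104284] 0.5456115007400513 -0.13438276946544647 0.027485450729727745
[[-0.973  0.233 -0.001]
 [ 0.233  0.973 -0.002]
 [ 0.    -0.002 -1.   ]]
[-5.85177235e+02 -4.71581504e+02  1.24412548e-01]
```

apply_moves(
  rows=[
    {"xyz":[-588,-471.5,0],"turn":[0,0,0],"grip":1},
    {"xyz":[-588,-471.5,0],"turn":[0,0,0],"grip":1},
    {"xyz":[-588,-471.5,0],"turn":[0,0,0],"grip":1},
    {"xyz":[-588,-471.5,0],"turn":[0,0,0],"grip":1},
    {"xyz":[-588,-471.5,0],"turn":[0,0,0],"grip":1},
    {"xyz":[-588,-471.5,0],"turn":[0,0,0],"grip":1},
    {"xyz":[-588,-471.5,0],"turn":[0,0,0],"grip":1},
    {"xyz":[-588,-471.5,0],"turn":[0,0,0],"grip":1},
    {"xyz":[-588,-471.5,0],"turn":[0,0,0],"grip":1},
    {"xyz":[-588,-471.5,0],"turn":[0,0,0],"grip":1},
    {"xyz":[-588,-471.5,0],"turn":[0,0,0],"grip":1},
    {"xyz":[-588,-471.5,0],"turn":[0,0,0],"grip":1},
  ],
)

```text
clock: 1.1
tcp_pos: [0.441, 0.1623, 0.2312]
orientation: [-0.0, 0.117, 0.993, 0.0]
wrist_force: [1.5, 0.6, 0.2]
finger_gap: 0.0856
grip_force: 0.0
```

apply_moves(
  rows=[
    {"xyz":[-185,-148,0],"turn":[0,0,0],"grip":1},
    {"xyz":[-185,-148,0],"turn":[0,0,0],"grip":1},
    {"xyz":[-185,-148,0],"turn":[0,0,0],"grip":1},
    {"xyz":[-185,-148,0],"turn":[0,0,0],"grip":1},
    {"xyz":[-185,-148,0],"turn":[0,0,0],"grip":1},
    {"xyz":[-185,-148,0],"turn":[0,0,0],"grip":1},
    {"xyz":[-185,-148,0],"turn":[0,0,0],"grip":1},
    {"xyz":[-185,-148,0],"turn":[0,0,0],"grip":1},
    {"xyz":[-185,-148,0],"turn":[0,0,0],"grip":1},
    {"xyz":[-185,-148,0],"turn":[0,0,0],"grip":1},
  ],
)

```text
clock: 1.93
tcp_pos: [0.585, -0.0216, 0.2312]
orientation: [-0.001, 0.117, 0.993, 0.0]
wrist_force: [0.4, -0.3, 0.1]
finger_gap: 0.0855
grip_force: 0.0
```

```bash
python3 - <<'E'
from h import *
from scipy.spatial.transform import Rotation as R
s=env.get_state();w,x,y,z=s["orientation"];Rt=R.from_quat([x,y,z,w])
print(s["tcp_pos"],s["joint_pos"],Rt.inv().apply(np.array([.5955,-.0365,.231])-s["tcp_pos"])*1e3)
a=cam("wrist");cv2.imwrite("pics/w1.png",a["color"])
W=pts(a);m=((W[...,2]>.135)&(W[...,2]<.152)&(W[...,0]>.5)).astype(np.uint8)
n,l,st,ce=cv2.connectedComponentsWithStats(m)
for i in range(1,n):
  if st[i,4]>200:
    P=W[l==i]; P=P[P[:,2]>np.median(P[:,2])-.003]; (x,y),r=cv2.minEnclosingCircle(P[:,:2].astype(np.float32)); print(st[i],P.mean(0),x,y,r)
E
```

```text
[ 0.58496097 -0.02158651  0.23116199] [-1.74142829e-01  3.34526864e-01  7.56183759e-02  1.31294925e+00
  3.08647011e-04  5.94577410e-02] [-13.70515223 -12.06887418   0.14425782]
[ 135  154   73   68 3779] [ 0.54435269 -0.13346793  0.14170426] 0.5452381372451782 -0.13436780869960785 0.027118930593132973
[ 274  188   67   64 3334] [ 0.59471937 -0.03665229  0.14200232] 0.5958775281906128 -0.037125423550605774 0.027207734063267708
```

View pics/w1.png

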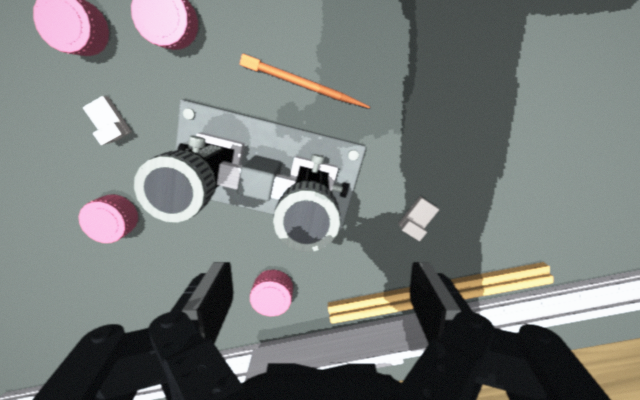

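```bash
python3 - <<'E'
from h import *
d=np.load("d.npz"); a=cam("wrist"); W2=pts(a)
y=np.array([.462,.887]);x=np.array([.887,-.462])
for nm,c in(("plus",[.5955,-.0367]),("minus",[.545,-.1338])):
  for k,W in(("side",d["s"]),("top",d["t"]),("wrist",W2)):
    P=W.reshape(-1,3);P=P[~np.isnan(P[:,0])];q=P[:,:2]-c
    lx=q@x;ly=q@y
    m=(lx<-.029)&(lx>-.04)&(abs(ly)<.008)&(P[:,2]>.02)&(P[:,2]<.108)
    print(nm,k,m.sum(),np.round(np.sort(P[m,2])[::max(1,m.sum()//6)],3))
E
```

```text
plus side 23 [0.031 0.035 0.037 0.039 0.042 0.043 0.044 0.045]
plus top 24 [0.034 0.041 0.043 0.044 0.045 0.046]
plus wrist 94 [0.033 0.039 0.042 0.043 0.044 0.044 0.045]
minus side 32 [0.088 0.092 0.095 0.096 0.097 0.098 0.099]
minus top 28 [0.09  0.096 0.097 0.099 0.099 0.1   0.101]
minus wrist 159 [0.087 0.094 0.096 0.097 0.098 0.099 0.1  ]
```

apply_moves(
  rows=[
    {"xyz":[-13.9,-12,0],"turn":[0,0,0],"grip":1},
    {"xyz":[-13.9,-12,0],"turn":[0,0,0],"grip":1},
    {"xyz":[-13.9,-12,25],"turn":[0,0,0],"grip":1},
    {"xyz":[-13.9,-12,50],"turn":[0,0,0],"grip":1},
    {"xyz":[-13.9,-12,60],"turn":[0,0,0],"grip":1},
    {"xyz":[-13.9,-12,60],"turn":[0,0,0],"grip":1},
    {"xyz":[-13.9,-12,60],"turn":[0,0,0],"grip":1},
  ],
)

```text
clock: 2.62
tcp_pos: [0.596, -0.0369, 0.1714]
orientation: [-0.001, 0.117, 0.993, 0.0]
wrist_force: [0.1, -0.3, 0.2]
finger_gap: 0.0857
grip_force: 0.0
```

The depth maps agree: the +y stud is low, so that cartridge is the empty one. Next I'll descend and close gently.

apply_moves(
  force=40,
  rows=[
    {"xyz":[0,0,20],"turn":[0,0,0],"grip":1},
    {"xyz":[0,0,40],"turn":[0,0,0],"grip":1},
    {"xyz":[0,0,62],"turn":[0,0,0],"grip":1},
    {"xyz":[0,0,62],"turn":[0,0,0],"grip":1},
    {"xyz":[0,0,62],"turn":[0,0,0],"grip":0.75},
    {"xyz":[0,0,62],"turn":[0,0,0],"grip":0.7},
    {"xyz":[0,0,62],"turn":[0,0,0],"grip":0.5},
    {"xyz":[0,0,62],"turn":[0,0,0],"grip":0.5},
    {"xyz":[0,0,62],"turn":[0,0,0],"grip":0.5},
    {"xyz":[0,0,62],"turn":[0,0,0],"grip":0.5},
    {"xyz":[0,0,62],"turn":[0,0,0],"grip":0.5},
  ],
)

```text
clock: 3.53
tcp_pos: [0.5983, -0.0378, 0.1119]
orientation: [0.002, 0.117, 0.993, -0.0]
wrist_force: [0.4, 0.3, 6.7]
finger_gap: 0.0528
grip_force: 42.4
```

```bash
python3 - <<'E'
from h import *
s=env.get_state()
for k in("tcp_pos","joint_pos","wrist_force","ft_torque","finger_gap","grip_force","tau"):print(k,np.round(s[k],4))
b=cam("side");cv2.imwrite("pics/g1.png",cv2.resize(b["color"][130:300,260:440],None,fx=3.3,fy=3.3))
E
```

```text
tcp_pos [ 0.5983 -0.0378  0.1119]
joint_pos [-1.9710e-01  4.1500e-01 -1.0460e-01  1.0467e+00  2.0000e-04  3.7600e-02]
wrist_force [0.3622 0.2929 6.6957]
ft_torque [0.0083 0.126  0.0498]
finger_gap 0.0528
grip_force 42.366
tau [-2.06800e-01 -4.81307e+01  2.59555e+01 -3.10500e-01 -4.02000e-02
  2.20000e-02]
```

View pics/g1.png

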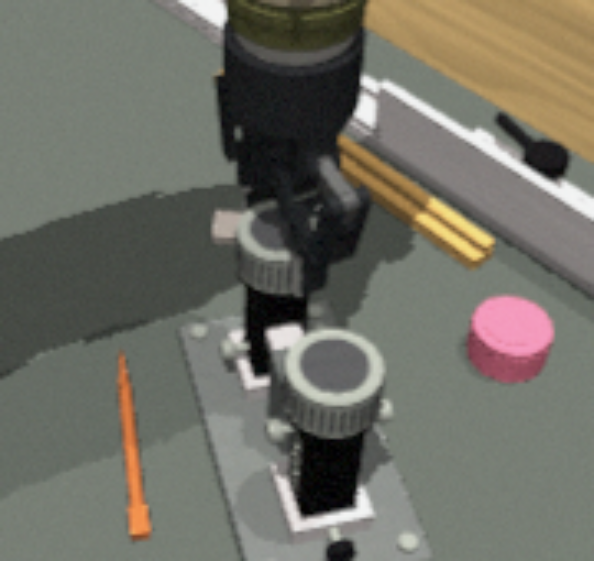

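The near finger sits at about (312,225) on the cap. The TCP was pushed 2–3 mm up and in +x while closing. I'll reopen a little to see where it springs back, then regrasp centred.

apply_moves(
  rows=[
    {"xyz":[0,0,0],"turn":[0,0,0],"grip":0.8},
    {"xyz":[0,0,0],"turn":[0,0,0],"grip":0.8},
    {"xyz":[0,0,0],"turn":[0,0,0],"grip":0.8},
    {"xyz":[0,0,0],"turn":[0,0,0],"grip":0.8},
  ],
)

```text
clock: 3.92
tcp_pos: [0.5966, -0.0376, 0.1093]
orientation: [-0.0, 0.117, 0.993, 0.0]
wrist_force: [0.0, 0.3, -0.2]
finger_gap: 0.0681
grip_force: 0.0
```

```bash
python3 - <<'E'
from h import *
s=env.get_state()
for k in("tcp_pos","joint_pos","wrist_force","ft_torque","finger_gap","grip_force","orientation"):print(k,np.round(s[k],4))
a=cam("top");b=cam("side")
for a in(a,b):
  W=pts(a);m=((W[...,2]>.135)&(W[...,2]<.15)&(W[...,0]>.5)&(W[...,0]<.65)&(W[...,1]<.05)).astype(np.uint8)
  n,l,st,ce=cv2.connectedComponentsWithStats(m)
  for i in range(1,n):
    if st[i,4]>100:
      P=W[l==i]; print(st[i],P.mean(0),P.min(0),P.max(0))
E
```

```text
tcp_pos [ 0.5966 -0.0376  0.1093]
joint_pos [-1.9720e-01  4.1740e-01 -1.0760e-01  1.0458e+00  1.0000e-04  3.7600e-02]
wrist_force [ 0.0306  0.2885 -0.1607]
ft_torque [0.044  0.0771 0.0209]
finger_gap 0.0681
grip_force 0.0
orientation [-0.      0.1171  0.9931  0.    ]
[331 185  30  33 367] [ 0.58766278 -0.03655188  0.14102669] [ 0.56918452 -0.08552692  0.13502726] [0.6157154  0.00609396 0.14922942]
[346 230  31  26 603] [ 0.54357978 -0.13629536  0.14070352] [ 0.51864095 -0.16186351  0.13500079] [ 0.57121654 -0.10730462  0.1436306 ]
```

apply_moves(
  force=40,
  rows=[
    {"xyz":[1.7,0.6,-2],"turn":[0,0,0],"grip":0.8},
    {"xyz":[1.7,0.6,-2],"turn":[0,0,0],"grip":0.8},
    {"xyz":[1.7,0.6,-2],"turn":[0,0,0],"grip":0.7},
    {"xyz":[1.7,0.6,-2],"turn":[0,0,0],"grip":0.66},
    {"xyz":[1.7,0.6,-2],"turn":[0,0,0],"grip":0.63},
    {"xyz":[1.7,0.6,-2],"turn":[0,0,0],"grip":0.6},
    {"xyz":[1.7,0.6,-2],"turn":[0,0,0],"grip":0.57},
    {"xyz":[1.7,0.6,-2],"turn":[0,0,0],"grip":0.5},
    {"xyz":[1.7,0.6,-2],"turn":[0,0,0],"grip":0.5},
    {"xyz":[1.7,0.6,-2],"turn":[0,0,0],"grip":0.5},
  ],
)

```text
clock: 4.85
tcp_pos: [0.5953, -0.0366, 0.1116]
orientation: [0.0, 0.117, 0.993, 0.0]
wrist_force: [-1.7, -0.3, 3.5]
finger_gap: 0.0529
grip_force: 42.2
```

```bash
python3 - <<'E'
from h import *
s=env.get_state()
for k in("tcp_pos","wrist_force","ft_torque","finger_gap","grip_force","orientation"):print(k,np.round(s[k],4))
E
```

```text
tcp_pos [ 0.5953 -0.0366  0.1116]
wrist_force [-1.6506 -0.2729  3.5395]
ft_torque [-0.0183  0.1349  0.0562]
finger_gap 0.0529
grip_force 42.1975
orientation [3.000e-04 1.171e-01 9.931e-01 0.000e+00]
```

The grip is centred. First I'll try anticlockwise seen from above (−z tool), by about 17°.

apply_moves(
  rows=[
    {"xyz":[0,0,0],"turn":[0,0,-0.06],"grip":0.5},
    {"xyz":[0,0,0],"turn":[0,0,-0.12],"grip":0.5},
    {"xyz":[0,0,0],"turn":[0,0,-0.18],"grip":0.5},
    {"xyz":[0,0,0],"turn":[0,0,-0.24],"grip":0.5},
    {"xyz":[0,0,0],"turn":[0,0,-0.3],"grip":0.5},
    {"xyz":[0,0,0],"turn":[0,0,-0.3],"grip":0.5},
  ],
)

```text
clock: 5.35
tcp_pos: [0.5955, -0.0367, 0.1117]
orientation: [0.001, -0.033, 0.999, -0.0]
wrist_force: [0.8, -1.2, 4.2]
finger_gap: 0.0527
grip_force: 42.3
```

```bash
cat > st.py <<'E'
from h import *
s=env.get_state()
for k in("clock","tcp_pos","joint_pos","wrist_force","ft_torque","finger_gap","grip_force","tau"):print(k,np.round(s[k],4))
w,x,y,z=s["orientation"];print("yaw_y",np.degrees(np.arctan2(w*w-x*x+y*y-z*z,2*(x*y-w*z))))
E
python3 st.py
```

```text
clock 5.35
tcp_pos [ 0.5955 -0.0367  0.1117]
joint_pos [-1.9610e-01  4.1290e-01 -1.0860e-01  1.0483e+00  1.0000e-04 -2.6280e-01]
wrist_force [ 0.7869 -1.2369  4.2193]
ft_torque [0.0204 0.0377 0.0309]
finger_gap 0.0527
grip_force 42.3196
tau [-4.23000e-02 -4.92685e+01  2.63780e+01  2.69000e-02  4.45000e-02
 -5.28800e-01]
yaw_y 93.82221004661581
```

apply_moves(
  rows=[
    {"xyz":[0,0,0],"turn":[0,0,-0.06],"grip":0.5},
    {"xyz":[0,0,0],"turn":[0,0,-0.12],"grip":0.5},
    {"xyz":[0,0,0],"turn":[0,0,-0.18],"grip":0.5},
  ],
)

```text
clock: 5.6
tcp_pos: [0.5955, -0.0367, 0.1116]
orientation: [0.0, -0.123, 0.992, -0.0]
wrist_force: [-0.0, -0.1, 2.9]
finger_gap: 0.0528
grip_force: 42.1
```

```bash
python3 st.py
```

```text
clock 5.6
tcp_pos [ 0.5955 -0.0367  0.1116]
joint_pos [-1.9610e-01  4.1290e-01 -1.0860e-01  1.0483e+00  2.0000e-04 -4.4210e-01]
wrist_force [-0.0126 -0.0623  2.8868]
ft_torque [-0.0398  0.0071 -0.0785]
finger_gap 0.0528
grip_force 42.0979
tau [ 8.72000e-02 -4.92198e+01  2.63871e+01 -4.30000e-03  2.62000e-02
  6.88900e-01]
yaw_y 104.09651861107612
```

apply_moves(
  rows=[
    {"xyz":[0,0,0],"turn":[0,0,0.06],"grip":0.5},
    {"xyz":[0,0,0],"turn":[0,0,0.12],"grip":0.5},
    {"xyz":[0,0,0],"turn":[0,0,0.18],"grip":0.5},
  ],
)

```text
clock: 5.85
tcp_pos: [0.5955, -0.0366, 0.1116]
orientation: [0.0, -0.03, 1.0, -0.0]
wrist_force: [0.3, 0.6, 4.0]
finger_gap: 0.0527
grip_force: 42.4
```

```bash
python3 st.py
```

```text
clock 5.85
tcp_pos [ 0.5955 -0.0366  0.1116]
joint_pos [-1.9600e-01  4.1290e-01 -1.0860e-01  1.0484e+00  1.0000e-04 -2.5650e-01]
wrist_force [0.3326 0.6038 4.0123]
ft_torque [-0.0251  0.0225  0.0959]
finger_gap 0.0527
grip_force 42.3885
tau [-8.16000e-02 -4.92063e+01  2.63967e+01 -1.63000e-02  3.75000e-02
 -6.98100e-01]
yaw_y 93.46956729456666
```

Anticlockwise it went 27° with only 0.08 N·m. Now I'll feel the other way gently, to just past the start.

apply_moves(
  rows=[
    {"xyz":[0,0,0],"turn":[0,0,0.1],"grip":0.5},
    {"xyz":[0,0,0],"turn":[0,0,0.2],"grip":0.5},
    {"xyz":[0,0,0],"turn":[0,0,0.3],"grip":0.5},
    {"xyz":[0,0,0],"turn":[0,0,0.36],"grip":0.5},
    {"xyz":[0,0,0],"turn":[0,0,0.42],"grip":0.5},
    {"xyz":[0,0,0],"turn":[0,0,0.48],"grip":0.5},
    {"xyz":[0,0,0],"turn":[0,0,0.52],"grip":0.5},
  ],
)

```text
clock: 6.43
tcp_pos: [0.5956, -0.0366, 0.1116]
orientation: [0.001, 0.227, 0.974, -0.0]
wrist_force: [-0.5, -0.0, 3.2]
finger_gap: 0.0528
grip_force: 44.4
```

```bash
python3 st.py
```

```text
clock 6.4333
tcp_pos [ 0.5956 -0.0366  0.1116]
joint_pos [-1.9580e-01  4.1300e-01 -1.0860e-01  1.0482e+00 -1.0000e-04  2.6140e-01]
wrist_force [-0.4534 -0.0464  3.2401]
ft_torque [-0.1804 -0.012   1.5023]
finger_gap 0.0528
grip_force 44.377
tau [ -1.072  -49.2987  26.2897   0.0908   0.2264   1.164 ]
yaw_y 63.80363503933856
```

Clockwise hits a dead stop at 1.5 N·m about 12° past the start, so the thread is right-handed. I'll unscrew anticlockwise to about 95° from the start.

apply_moves(
  rows=[
    {"xyz":[0,0,0],"turn":[0,0,-0.1],"grip":0.5},
    {"xyz":[0,0,0],"turn":[0,0,-0.2],"grip":0.5},
    {"xyz":[0,0,0],"turn":[0,0,-0.3],"grip":0.5},
    {"xyz":[0,0,0],"turn":[0,0,-0.4],"grip":0.5},
    {"xyz":[0,0,0],"turn":[0,0,-0.5],"grip":0.5},
    {"xyz":[0,0,0],"turn":[0,0,-0.6],"grip":0.5},
    {"xyz":[0,0,0],"turn":[0,0,-0.7],"grip":0.5},
    {"xyz":[0,0,0],"turn":[0,0,-0.8],"grip":0.5},
    {"xyz":[0,0,0],"turn":[0,0,-0.9],"grip":0.5},
    {"xyz":[0,0,0],"turn":[0,0,-1.0],"grip":0.5},
    {"xyz":[0,0,0],"turn":[0,0,-1.0],"grip":0.5},
  ],
)

```text
clock: 7.35
tcp_pos: [0.5955, -0.0366, 0.1116]
orientation: [0.0, -0.27, 0.963, -0.0]
wrist_force: [0.4, -0.6, 4.7]
finger_gap: 0.0528
grip_force: 42.4
```

```bash
python3 st.py
```

```text
clock 7.35
tcp_pos [ 0.5955 -0.0366  0.1116]
joint_pos [-1.9600e-01  4.1290e-01 -1.0860e-01  1.0484e+00  2.0000e-04 -7.4220e-01]
wrist_force [ 0.3727 -0.6051  4.6568]
ft_torque [-0.0028  0.022   0.0399]
finger_gap 0.0528
grip_force 42.3719
tau [-6.26000e-02 -4.90092e+01  2.62303e+01  1.30000e-02  1.21000e-02
 -9.24100e-01]
yaw_y 121.29071990897444
```

apply_moves(
  rows=[
    {"xyz":[0,0,0],"turn":[0,0,-0.1],"grip":0.5},
    {"xyz":[0,0,0],"turn":[0,0,-0.2],"grip":0.5},
    {"xyz":[0,0,0],"turn":[0,0,-0.3],"grip":0.5},
    {"xyz":[0,0,0],"turn":[0,0,-0.4],"grip":0.5},
    {"xyz":[0,0,0],"turn":[0,0,-0.5],"grip":0.5},
    {"xyz":[0,0,0],"turn":[0,0,-0.6],"grip":0.5},
    {"xyz":[0,0,0],"turn":[0,0,-0.7],"grip":0.5},
    {"xyz":[0,0,0],"turn":[0,0,-0.8],"grip":0.5},
    {"xyz":[0,0,0],"turn":[0,0,-0.86],"grip":0.5},
    {"xyz":[0,0,0],"turn":[0,0,-0.86],"grip":0.5},
  ],
)

```text
clock: 8.18
tcp_pos: [0.5954, -0.0367, 0.1116]
orientation: [0.0, -0.645, 0.764, -0.0]
wrist_force: [-1.6, -0.9, 5.5]
finger_gap: 0.0528
grip_force: 42.4
```

```bash
python3 st.py
```

```text
clock 8.1833
tcp_pos [ 0.5954 -0.0367  0.1116]
joint_pos [-1.9610e-01  4.1290e-01 -1.0860e-01  1.0485e+00  1.0000e-04 -1.5990e+00]
wrist_force [-1.5945 -0.9192  5.5427]
ft_torque [ 0.0232 -0.0254  0.0846]
finger_gap 0.0528
grip_force 42.4218
tau [-4.06000e-02 -4.87542e+01  2.60851e+01 -1.92000e-02  1.77000e-02
 -5.65000e-01]
yaw_y 170.38076290156727
```

Unscrewed by about 94° with no resistance. Next, a short lift to feel for drag.

apply_moves(
  rows=[
    {"xyz":[0,0,-3],"turn":[0,0,0],"grip":0.5},
    {"xyz":[0,0,-6],"turn":[0,0,0],"grip":0.5},
    {"xyz":[0,0,-9],"turn":[0,0,0],"grip":0.5},
    {"xyz":[0,0,-12],"turn":[0,0,0],"grip":0.5},
    {"xyz":[0,0,-12],"turn":[0,0,0],"grip":0.5},
  ],
)

```text
clock: 8.6
tcp_pos: [0.5953, -0.0366, 0.1238]
orientation: [0.0, -0.646, 0.763, -0.0]
wrist_force: [0.8, 0.3, 0.1]
finger_gap: 0.053
grip_force: 42.0
```

apply_moves(
  rows=[
    {"xyz":[0,0,-8],"turn":[0,0,0],"grip":0.5},
    {"xyz":[0,0,-18],"turn":[0,0,0],"grip":0.5},
    {"xyz":[0,0,-30],"turn":[0,0,0],"grip":0.5},
    {"xyz":[0,0,-45],"turn":[0,0,0],"grip":0.5},
    {"xyz":[0,0,-60],"turn":[0,0,0],"grip":0.5},
    {"xyz":[0,0,-75],"turn":[0,0,0],"grip":0.5},
    {"xyz":[0,0,-85],"turn":[0,0,0],"grip":0.5},
    {"xyz":[0,0,-90],"turn":[0,0,0],"grip":0.5},
    {"xyz":[0,0,-90],"turn":[0,0,0],"grip":0.5},
    {"xyz":[0,0,-90],"turn":[0,0,0],"grip":0.5},
  ],
)

```text
clock: 9.43
tcp_pos: [0.5951, -0.0366, 0.2132]
orientation: [0.0, -0.646, 0.763, -0.0]
wrist_force: [1.1, -0.7, -1.1]
finger_gap: 0.0527
grip_force: 42.0
```

```bash
python3 st.py; python3 - <<'E'
from h import *
b=cam("side");cv2.imwrite("pics/f.png",cv2.resize(b["color"][110:310,250:450],None,fx=3,fy=3))
E
```

```text
clock 9.4333
tcp_pos [ 0.5951 -0.0366  0.2132]
joint_pos [-0.1961  0.3599  0.0681  1.2789  0.     -1.6012]
wrist_force [ 1.0663 -0.6842 -1.1462]
ft_torque [-0.0084 -0.0217  0.0114]
finger_gap 0.0527
grip_force 42.0175
tau [ 2.23000e-02 -5.19477e+01  3.07936e+01  5.65000e-02  1.50000e-03
  8.00000e-04]
yaw_y 170.50893512931697
```

View pics/f.png

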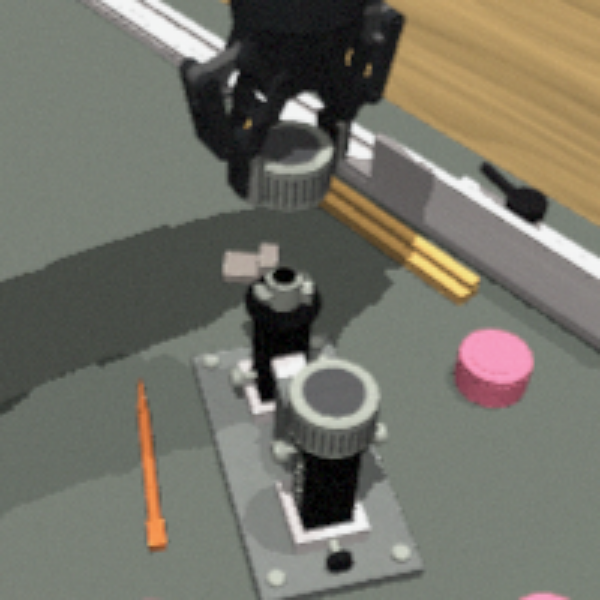

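The cap, at (290,165), is held level above the open neck at (283,285). The full cartridge is still closed and nothing else has moved.

```bash
python3 -c "
from workcell import ticket
print(ticket.hand_in())"
```

```text
the job is handed in; nothing more can be done
None
```

The empty (+y) cartridge's cap had a right-handed thread; I unscrewed it, lifted it off and handed the job in with the cap held level about 100 mm above the open cartridge, the full one still closed.

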